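Drive the empty refill pod out of a cream jar

ROBOT

A 6-joint arm with a two-finger parallel gripper is mounted at the origin on the work surface. World frame = base frame: x ahead of the robot, y to its left, z up, the work surface at z = 0. Lengths are in m, angles in rad, forces in N, time in s.
With the tool pointing down it reaches from about 0.225 to 0.875 m from the base axis. Payload 3.4 kg.
Tool frame: the origin (TCP) lies between the finger pads; the fingertips stand 14 mm ahead of it and the grasp point (between the pads) lies 5 mm behind it; z points along the fingers, y is the direction in which the jaws open and shut (so a half turn about z gives the same grasp; the last joint's range is limited). The gripper opens to 85 mm and grips with 20 to 120 N. Pads are 22 mm wide; open, the fingers measure 114 mm over their backs; the gripper's body (76 mm by 85 mm) begins 54 mm behind the grasp point. The pads swing forward as they close: fully open they stand 13 mm farther back than shut.
Start: joints at [1.139, 0.276, 1.505, -0, 1.361, -0.121], TCP at [0.176, 0.547, 0.245] pointing down, gripper open.
Joint ranges: [-2.89, 2.89], [-0.75, 2.08], [0.22, 2.7], [-1.18, 4.32], [0.11, 2.71], [-2.7, 2.7]. Speed limits (rad/s): [2.57, 2.57, 3.14, 3.14, 3.14, 3.14].

INTERFACE

Orientations are given as a unit quaternion [w, x, y, z].
In Python, from rig import manip, get_image, job gives the robot as it stands. The module is installed in compiled form; this text tells all that it offers.
- The arm moves only by the tool step_arm, never from a script. Its argument "moves" is one flat list of numbers, 5 for each row, row after row: the shift along the tool's x, y, z as a fraction of full scale, then the turn about the tool's z as a fraction of full scale, then the gripper's target within -1 to 1 (shut at 1, half-way at 0, fully open at -1). In form: [dx, dy, dz, twist, hand, dx, dy, dz, twist, hand, ...]. A call has 1 to 5 rows; each row is the pose to reach, as a shift and turn from the pose commanded when the call began, along the tool's axes at that moment, turning the shorter way round; what a row does not reach only later rows make up. Full scale, the value 1, is 500 mm for a shift and pi rad for a turn. A row lasts 1/10 s, in which the tool goes at most 50 mm and 8.59 degrees, less where a joint would pass 70% of its speed; a pose out of reach is approached as far as the arm can. A call with a number of a shift or a turn outside -1 to 1 is refused whole. A call with a gripper value outside its range is refused whole. The fingers move at their own pace and stop on an object; "force" is the grip in N (left out, the last holds). Time passes only in rows, so rows that repeat a pose let the fingers close. It gives the time, the measured TCP pose, the force and the opening at its end, in the units of the state.
- manip.get_state(): the state, without advancing time (a new reading comes with each control period).
- get_image(name): name is "scene" or "top" or "wrist"; returns a dict with "frame" (400x640x3 uint8, blue, green, red), "fx", "fy", "cx", "cy" (pixels), "rvec" (rotation vector, rad) and "tvec" (3), from world to camera coordinates, as OpenCV has them; the wrist camera has in their place "T_tool_cam" (4x4, takes a point from camera to tool coordinates, whose origin is the TCP and whose axes are the flange's). Camera axes: x right, y down, z forward; pixel columns grow to the right and rows downward; lengths in m; the calibration is good to about 2 mm. A picture is of the moment at which its call begins: read the wrist's pose just before it. There is no depth.
- job.sign_off(): hands the job in, once; it reports no verdict.
The state is a dict: "clock": time; "qpos": joint angles; "qd": joint speeds; "effort": joint torques, N m; "position": TCP position; "ee_rot": TCP orientation; "contact_force": force on the tool from outside, world axes, zero at the start; "moment": the same for the moment, N m; "width": finger opening in m.
Only numpy, scipy, OpenCV 4.12 (cv2) and the standard library are available. Lean on these libraries where they do the work, as an engineer would, in place of code of your own. Each camera call takes 0.05 s, during which the arm holds its last target. There are 200 camera calls.

TASK

An empty refill pod is stuck in the upside-down cream jar held in the white stand. Take the ejector rod from its rest block, feel gently for the hole in the jar's upturned bottom, and push the pod steadily down through it until it is fully out on the rubber pad; then stand the rod back in its rest block, fully home. Never press hard, and leave the other things on the towel where they are.

Things in the scene. Friction and masses are not known exactly. Their poses are not given: they have to be found in the camera images.
- stand: White pod-removal stand, fixed. Base 116 (x) x 170 (y) x 10 mm, an upright wall at each y end, two aluminium rails along y at z = 60 to 68 mm. Origin: centre of the underside, z up. Between the rails hangs a white jar, upside down, 80 mm diameter: open mouth at z = 44 mm, upturned flat bottom at z = 84 mm. The rod must never bear on stand, jar or pod with more than 30 N, the robot itself not at all.
- jar_mid (a point): Point at the height of the jar's upturned bottom (z = 84 mm), midway along the rails; axes as the stand. The jar's vertical hole, in the middle of its bottom, 13 mm diameter, 14 mm deep, has x = 0 here, but y anywhere from -16 to +16 mm: not measured, find it by touch or eye. The jar holds against rubbing at 2 to 6 N; it slides along y under about 22 N of side load.
- pad (a point): Centre of the top (z = 16 mm in the stand) of the black rubber pad, 66 (x) x 96 (y) mm, on the stand's base, where the pod must end up.
- pod (a joint): How far the pod (white puck, 56 dia x 22 mm, hidden in the jar at first) is pushed down, m. At 0 its flat top is 14 mm below the jar's upturned bottom (stand z = 70 mm); limit 0.031, on the pad (top at z = 39 mm). Starts at 0 to 0.006. Takes 7 N to move plus 1.2 N per 10 mm/s of speed, and stays where pushed. On the pad it stops nearly dead: the force climbs fast.
- rod: Ejector rod, loose, 0.13 kg (may vary by 30 percent): a wooden handle 24 x 24 mm square and 50 mm high, with a steel rod of 10 mm diameter reaching 75 mm down from it. Origin: on the axis at the underside of the handle; z up along the axis to the handle; x and y normal to the handle's flat sides. It stands upright in the rest block.
- rod_tip (a point): Lower end of the ejector rod, on its axis, 75 mm below the rod's origin; the end is slightly bevelled, to 7 mm across.
- rest: Rest block of white plastic, fixed, 56 x 56 x 85 mm high, with a vertical through hole of 15 mm diameter in its centre. Origin: centre of the underside. With the rod in the hole the handle's underside rests on the block's top, z = 85 mm.
- cream_jar: bystander: closed cream jar, 60 dia x 46 mm, near the rest block. Origin: centre of its underside. Leave it alone.
- small_jar: bystander: small closed jar with metal lid, 42 dia x 34 mm, near the stand. Origin: centre of its underside. Leave it alone.
- stone_disc: bystander: flat stone disc, 56 dia x 10 mm, near the rest block. Origin: centre of its underside. Leave it alone.
- dome_a: bystander: copper dome, 46 dia x 25 mm. Origin: centre of its underside. Leave it alone.
- dome_b: bystander: copper dome, 46 dia x 25 mm. Origin: centre of its underside. Leave it alone.
- dropper: bystander: amber dropper bottle, 34 dia x 85 mm. Origin: centre of its underside. Leave it alone.
- toner: bystander: clear bottle with metal cap, 48 dia x 120 mm. Origin: centre of its underside. Leave it alone.
Mind the look-alikes: they are no part of the job. Leave any red look-alike of the rest alone.

How it is judged:
By the outcome, as a careful person would: the job done as asked, in the order asked, and still so for the second after the job is handed in, with the robot touching nothing.
It also fails if it takes over 72 s, if anything falls off the work surface, if the arm or the gripper's body presses on something with over 40 N, if the wrist force passes 120 N, or if a joint passes its speed limit or range.

## Working session

There is one attempt and no reset: what is moved stays moved. The work goes in short steps, Python scripts to look and compute and a tool call to move; the robot and the scene stay as the last step left them, time stands still between calls to the robot, and variables do not carry over. Pictures are saved under pics/ and viewed, about 8 in all and at most 12, crops included, and the job is handed in when it is done.

Besides the shell and the picture viewer there is one more tool, called after "Request:" by a JSON object that holds its "op" and its "data", one argument or row to a line. step_arm: Moves the arm, as the interface text tells. Its arguments: {"type":"object","properties":{"moves":{"type":"array","items":{"type":"number","minimum":-1,"maximum":1}},"force":{"type":"number"}},"required":["moves"]}

```bash
mkdir -p pics
cat > h.py <<'E'
import numpy as np, cv2
from rig import manip, get_image, job
from scipy.spatial.transform import Rotation as R
def cam(n):
    s=manip.get_state(); d=get_image(n)
    K=np.array([[d['fx'],0,d['cx']],[0,d['fy'],d['cy']],[0,0,1.]])
    if n=='wrist':
        q=s['ee_rot']; T=np.eye(4); T[:3,:3]=R.from_quat([q[1],q[2],q[3],q[0]]).as_matrix(); T[:3,3]=s['position']
        W=T@np.array(d['T_tool_cam']); Rc=W[:3,:3]; C=W[:3,3]
    else:
        Rw=cv2.Rodrigues(np.array(d['rvec'],float))[0]; Rc=Rw.T; C=-Rc@np.array(d['tvec']).ravel()
    return d['frame'],K,Rc,C
def ray(c,u,v,z):
    _,K,Rc,C=c; r=Rc@np.linalg.solve(K,[u,v,1]); return C+r*(z-C[2])/r[2]
def proj(c,p):
    _,K,Rc,C=c; x=K@(Rc.T@(np.array(p)-C)); return x[:2]/x[2]
def st():
    s=manip.get_state(); print({k:np.round(s[k],4).tolist() for k in ('clock','qpos','position','ee_rot','contact_force','moment','width')})
E
python3 - <<'E'
from h import *
import pickle
st()
for n in('top','scene'):
    c=cam(n); cv2.imwrite(f'pics/{n}0.png',c[0]); pickle.dump(c,open(n+'.pkl','wb')); print(n,c[1].round(1).tolist(),c[3],c[2].round(3).tolist())
E
```

```text
{'clock': 0.0, 'qpos': [1.139, 0.2766, 1.5061, -0.0, 1.3606, -0.121], 'position': [0.1756, 0.547, 0.2444], 'ee_rot': [-0.0002, 0.1547, 0.988, -0.0009], 'contact_force': [-0.4984, 0.7943, -1.1358], 'moment': [0.0292, 0.0305, -0.0128], 'width': 0.0851}
top [[404.8, 0.0, 322.8], [0.0, 404.8, 203.9], [0.0, 0.0, 1.0]] [0.49988565 0.0365016  0.81705382] [[-0.014, -0.994, 0.113], [-1.0, 0.016, 0.009], [-0.011, -0.113, -0.994]]
scene [[368.1, 0.0, 314.0], [0.0, 368.1, 197.5], [0.0, 0.0, 1.0]] [ 1.0161513  -0.02825106  0.65113288] [[0.107, 0.792, -0.601], [0.994, -0.077, 0.076], [0.014, -0.606, -0.795]]
```

View pics/top0.png

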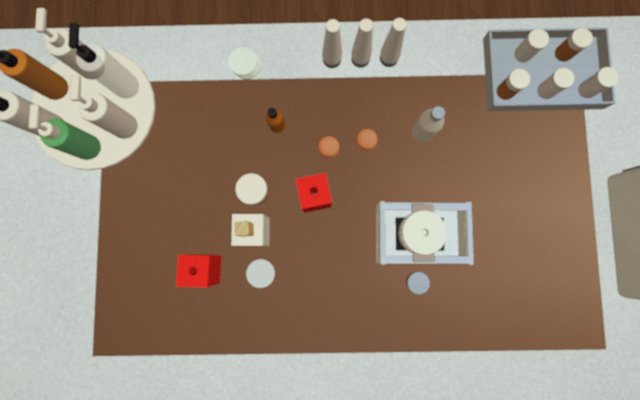

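View pics/scene0.png

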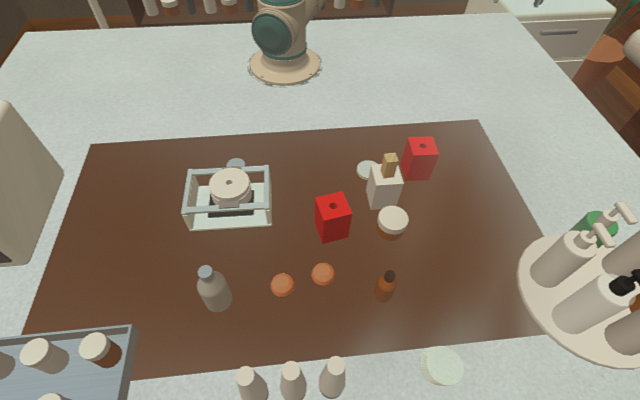

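The top view shows the rest with its rod at about (248,230), the stand's jar at (424,232) with a hole near (425,232), red decoys at (314,192) and (195,270), and bystanders around the rest. Next I measure from zoomed crops.

Run:
```python
from h import *
import pickle
c=pickle.load(open('top.pkl','rb')); f=c[0]
a=cv2.resize(f[200:260,215:285],None,fx=6,fy=6,interpolation=cv2.INTER_CUBIC)
b=cv2.resize(f[195:270,370:480],None,fx=4.8,fy=4.8,interpolation=cv2.INTER_CUBIC)[:360]
cv2.imwrite('pics/crop.png',np.hstack([a,b])[:, :800] if False else cv2.resize(np.hstack([a,b]),None,fx=.84,fy=.84))
hsv=cv2.cvtColor(f,cv2.COLOR_BGR2HSV)
# wooden handle
m=cv2.inRange(hsv[200:260,215:285],(12,60,120),(30,255,255))
for k in cv2.findContours(m,0,2)[0]:
    if cv2.contourArea(k)>20: print('wood',cv2.minAreaRect(k+np.array([[215,200]])))
m=cv2.inRange(hsv[200:260,215:285],(0,0,200),(40,60,255))
for k in cv2.findContours(m,0,2)[0]:
    if cv2.contourArea(k)>50: print('white',cv2.boundingRect(k+np.array([[215,200]])),cv2.minAreaRect(k+np.array([[215,200]])))
g=cv2.cvtColor(f,cv2.COLOR_BGR2GRAY)
p=g[225:240,415:436].astype(int); print(p)
for n,u,v,z in [('handle top',243,228,.135),('hole',425,232,.084)]: print(n,ray(c,u,v,z))
s=pickle.load(open('scene.pkl','rb'))
for u,v in [(229,182)]: print('sc hole',ray(s,u,v,.084))
for u,v in [(390,155)]: print('sc handle',ray(s,u,v,.135))
# rails silver mask in top
for q in [(379,204),(472,204),(472,263),(379,263)]: print(q,ray(c,*q,.068)[:2])
```

```text
wood ((257.0, 229.5), (54.0, 59.0), 0.0)
white (232, 215, 31, 30) ((247.0, 229.5), (29.0, 30.0), 90.0)
[[223 224 223 224 224 223 224 225 225 224 225 224 224 225 225 225 224 224
  225 224 225]
 [223 224 224 224 223 224 225 225 223 224 224 225 225 224 223 223 225 224
  224 224 224]
 [224 225 223 223 224 224 224 223 222 219 220 221 223 225 224 224 223 224
  223 225 224]
 [224 224 223 223 223 225 222 216 209 200 195 205 217 223 224 225 224 224
  224 224 224]
 [224 224 224 224 223 223 220 215 208 195 180 175 194 215 223 225 224 222
  224 225 224]
 [223 225 224 224 224 224 221 219 217 213 199 171 166 203 221 224 225 224
  224 223 224]
 [224 224 224 225 224 223 221 221 221 221 216 187 160 193 218 224 224 224
  224 224 223]
 [223 224 225 224 224 222 222 222 222 223 219 192 161 186 214 224 224 224
  224 224 225]
 [225 224 224 223 224 223 221 221 221 221 216 188 159 189 215 224 225 224
  224 224 224]
 [223 224 224 224 224 224 222 222 220 217 207 177 170 201 219 223 224 224
  224 224 223]
 [224 223 224 224 224 225 223 222 214 206 190 181 196 214 223 224 224 225
  225 224 224]
 [224 225 224 224 225 225 223 223 217 210 205 207 216 223 224 224 223 225
  224 224 224]
 [224 224 224 224 224 224 224 224 223 221 222 222 224 225 223 224 224 224
  224 224 224]
 [225 224 224 225 224 224 223 224 224 225 224 225 225 224 224 224 224 224
  224 224 224]
 [225 224 224 224 225 224 224 224 224 224 224 223 224 225 225 224 223 224
  225 225 224]]
handle top [0.53850034 0.17816973 0.135     ]
hole [ 0.52922219 -0.14022388  0.084     ]
sc hole [ 0.53223289 -0.13871866  0.084     ]
sc handle [0.53710477 0.17882227 0.135     ]
(379, 204) [ 0.58310373 -0.06100434]
(472, 204) [ 0.58039864 -0.23324149]
(472, 263) [ 0.47212369 -0.22719344]
(379, 263) [ 0.47451692 -0.05773712]
```

View pics/crop.png

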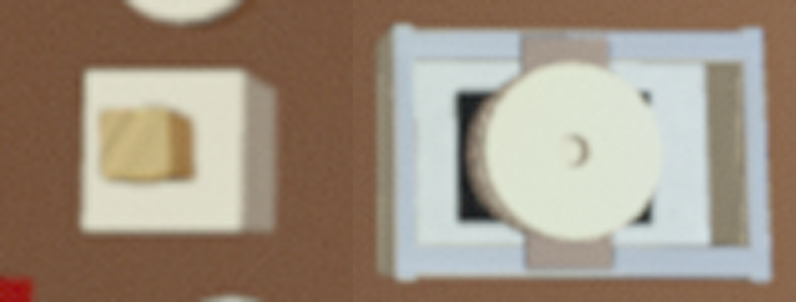

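The crop shows the handle centred near top-view (243,228), roughly square to the axes, and the jar's hole at (425.2,232). Both views agree to about 3 mm. I'm moving above the rest and squaring the tool to the world axes.

Request:
{"op": "step_arm", "data": {
  "moves": [-0.9156,-0.481,0,-0.0989,-1,-0.9156,-0.481,0,-0.0989,-1,-0.9156,-0.481,0,-0.0989,-1,-0.9156,-0.481,0,-0.0989,-1,-0.9156,-0.481,0,-0.0989,-1]
}}

```text
clock: 0.6
position: [0.3469, 0.3728, 0.2451]
ee_rot: [-0.0, -0.0, 1.0, -0.0]
contact_force: [-0.0, 0.5, -0.4]
width: 0.0854
```

Request:
{"op": "step_arm", "data": {
  "moves": [-0.374,-0.381,0,0,-1,-0.374,-0.381,0,0,-1,-0.374,-0.381,0,0,-1,-0.374,-0.381,0,0,-1,-0.374,-0.381,0,0,-1]
}}

```text
clock: 1.1
position: [0.5222, 0.1942, 0.245]
ee_rot: [-0.0, 0.0, 1.0, 0.0]
contact_force: [0.9, 0.4, 0.3]
width: 0.0851
```

Request:
{"op": "step_arm", "data": {
  "moves": [0,0,0,0,-1,0,0,0,0,-1,0,0,0,0,-1]
}}

```text
clock: 1.4
position: [0.5203, 0.1965, 0.2449]
ee_rot: [-0.001, -0.0, 1.0, 0.0]
contact_force: [-0.4, 0.4, -0.1]
width: 0.0856
```

Run:
```python
from h import *
st(); c=cam('wrist'); cv2.imwrite('pics/w1.png',c[0]); print(c[3],c[2].round(3).tolist(),c[1].tolist())
print(proj(c,[.538,.178,.135]))
import pickle; pickle.dump(c,open('w1.pkl','wb'))
```

```text
{'clock': 1.4, 'qpos': [0.2355, 0.2485, 1.5446, 0.0008, 1.35, -1.3358], 'position': [0.5203, 0.1965, 0.2449], 'ee_rot': [-0.0008, -0.0002, 1.0, 0.0002], 'contact_force': [-0.4342, 0.3635, -0.1071], 'moment': [-0.006, -0.0434, 0.0262], 'width': 0.0856}
[0.43586575 0.19659454 0.37331322] [[-0.001, 0.947, 0.322], [1.0, 0.0, 0.001], [0.001, 0.322, -0.947]] [[290.5844514311605, 0.0, 317.3707629573638], [0.0, 290.5844514311605, 197.66675265323178], [0.0, 0.0, 1.0]]
[296.24007278 220.24403843]
```

View pics/w1.png

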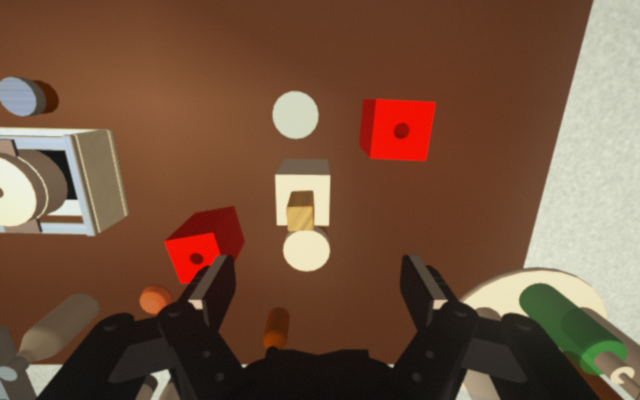

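The wrist view shows the handle's top face centred near (300.5,219), with its upright front face above (v 192–207). I'm refining its position from that.

Run:
```python
from h import *
import pickle
c=pickle.load(open('w1.pkl','rb')); f=c[0]; t=pickle.load(open('top.pkl','rb'))
g=cv2.cvtColor(f,cv2.COLOR_BGR2HSV)
print('row219 V,S',[(u,int(g[219,u,2]),int(g[219,u,1])) for u in range(282,320,2)])
print('col300',[(v,int(g[v,300,2]),int(g[v,300,1])) for v in range(186,236,2)])
print(ray(c,300.5,219,.135),ray(t,241.5,228.6,.135))
# rest top-face front corners etc.
print('rest top corners wrist', ray(c,276,174,.085),ray(c,330,174,.085))
print('rest top, top cam',ray(t,231.6,213.8,.085),ray(t,263.8,213.8,.085),ray(t,231.2,246,.085),ray(t,263.4,246,.085))
```

```text
row219 V,S [(282, 240, 48), (284, 240, 48), (286, 236, 68), (288, 216, 138), (290, 217, 133), (292, 215, 133), (294, 210, 135), (296, 210, 135), (298, 215, 134), (300, 218, 133), (302, 225, 134), (304, 222, 134), (306, 209, 137), (308, 196, 138), (310, 197, 139), (312, 195, 150), (314, 207, 85), (316, 240, 49), (318, 240, 47)]
col300 [(186, 241, 48), (188, 240, 47), (190, 207, 80), (192, 122, 157), (194, 120, 159), (196, 120, 159), (198, 119, 159), (200, 121, 156), (202, 119, 156), (204, 120, 155), (206, 164, 165), (208, 213, 140), (210, 210, 135), (212, 208, 135), (214, 213, 135), (216, 214, 136), (218, 216, 135), (220, 220, 134), (222, 223, 134), (224, 225, 134), (226, 218, 135), (228, 209, 135), (230, 218, 108), (232, 239, 49), (234, 240, 48)]
[0.53680033 0.18181089 0.135     ] [0.53752589 0.18069907 0.135     ]
rest top corners wrist [0.50829414 0.15463156 0.085     ] [0.50827204 0.20968777 0.085     ]
rest top, top cam [0.56748065 0.20954433 0.085     ] [0.56657462 0.15086062 0.085     ] [0.5091939  0.20962742 0.085     ] [0.50834628 0.15146695 0.085     ]
```

Request:
{"op": "step_arm", "data": {
  "moves": [-0.0334,-0.031,0,0,-1,-0.0334,-0.031,0.1,0,-1,-0.0334,-0.031,0.2,0,-1,-0.0334,-0.031,0.24,0,-1,-0.0334,-0.031,0.276,0,-1]
}}

```text
clock: 1.95
position: [0.5357, 0.1817, 0.1055]
ee_rot: [-0.001, -0.001, 1.0, -0.0]
contact_force: [-0.2, 0.1, -0.1]
width: 0.0854
```

Request:
{"op": "step_arm", "data": {
  "force": 60,
  "moves": [0,0,0,0,-1,0,0,0,0,0.2,0,0,0,0,1,0,0,0,0,1,0,0,0,0,1]
}}

```text
clock: 2.45
position: [0.5384, 0.1807, 0.1084]
ee_rot: [0.001, -0.0, 1.0, 0.0]
contact_force: [0.8, -0.2, -0.0]
width: 0.0282
```

Request:
{"op": "step_arm", "data": {
  "moves": [0,0,0,0,1,0,0,0,0,1,0,0,0,0,1]
}}

```text
clock: 2.75
position: [0.5386, 0.1806, 0.1085]
ee_rot: [0.001, 0.0, 1.0, 0.0]
contact_force: [-1.7, 0.5, 6.0]
width: 0.0233
```

```bash
python3 -c "
from h import *
st()"
```

```text
{'clock': 2.75, 'qpos': [0.2009, 0.3732, 1.725, 0.0003, 1.0413, -1.3697], 'position': [0.5386, 0.1806, 0.1085], 'ee_rot': [0.001, 0.0002, 1.0, 0.0003], 'contact_force': [-1.7488, 0.5008, 5.9775], 'moment': [-0.0177, 0.1284, 0.005], 'width': 0.0233}
```

Request:
{"op": "step_arm", "data": {
  "moves": [0,0,-0.02,0,1,0,0,-0.04,0,1,0,0,-0.08,0,1,0,0,-0.14,0,1,0,0,-0.2,0,1]
}}

```text
clock: 3.25
position: [0.5376, 0.1803, 0.2084]
ee_rot: [-0.0, 0.0, 1.0, -0.0]
contact_force: [-0.3, -1.0, -0.8]
width: 0.0234
```

Request:
{"op": "step_arm", "data": {
  "moves": [0,0,0,0,1,0,0,0,0,1,0,0,0,0,1,0,0,0,0,1]
}}

```text
clock: 3.65
position: [0.537, 0.1802, 0.2059]
ee_rot: [-0.001, 0.0, 1.0, -0.0]
contact_force: [0.4, -0.1, -2.7]
width: 0.0236
```

Run:
```python
from h import *
st(); c=cam('top');s=cam('scene')
st()
a=cv2.resize(c[0][195:275,200:300],None,fx=4,fy=4,interpolation=cv2.INTER_CUBIC)
b=cv2.resize(s[0][60:220,350:450],None,fx=4,fy=4,interpolation=cv2.INTER_CUBIC)
b=cv2.resize(s[0][60:200,300:480],None,fx=2.2,fy=2.2857,interpolation=cv2.INTER_CUBIC)
cv2.imwrite('pics/l.png',np.hstack([a,b]))
```

```text
{'clock': 3.65, 'qpos': [0.2009, 0.2893, 1.5862, 0.0001, 1.2691, -1.3698], 'position': [0.537, 0.1802, 0.2059], 'ee_rot': [-0.0015, 0.0001, 1.0, -0.0003], 'contact_force': [0.3551, -0.0866, -2.6735], 'moment': [0.0049, -0.0115, 0.0017], 'width': 0.0236}
{'clock': 3.75, 'qpos': [0.2009, 0.2893, 1.5855, 0.0, 1.2691, -1.3697], 'position': [0.5373, 0.1803, 0.2062], 'ee_rot': [-0.0011, 0.0001, 1.0, -0.0002], 'contact_force': [0.0186, -0.2902, -1.2158], 'moment': [0.0687, -0.0607, -0.0433], 'width': 0.0235}
```

View pics/l.png

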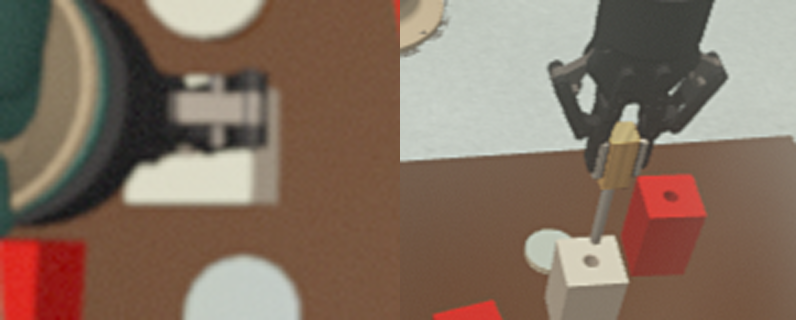

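The rod is lifted clean of the white rest and held upright; the rest's hole is visible in the scene crop. Next I carry it over to the jar.

Request:
{"op": "step_arm", "data": {
  "moves": [0,0,-0.04,0,1,0,-0.06,-0.05,0,1,0.004,-0.14,-0.05,0,1,0.006,-0.22,-0.05,0,1,0.01,-0.3,-0.05,0,1]
}}

```text
clock: 4.25
position: [0.5326, 0.0292, 0.2318]
ee_rot: [-0.0, -0.0, 1.0, 0.0]
contact_force: [0.6, -0.6, -2.1]
width: 0.0234
```

Request:
{"op": "step_arm", "data": {
  "moves": [0,-0.08,0,0,1,0.003,-0.16,0,0,1,0.003,-0.24,0,0,1,0.003,-0.3,0,0,1,0.003,-0.34,0,0,1]
}}

```text
clock: 4.75
position: [0.5311, -0.1419, 0.2316]
ee_rot: [-0.001, 0.001, 1.0, -0.0]
contact_force: [-0.6, 0.3, -0.4]
width: 0.0232
```

Request:
{"op": "step_arm", "data": {
  "moves": [0,0,0,0,1,0,0,0,0,1,0,0,0,0,1,0,0,0,0,1]
}}

```text
clock: 5.15
position: [0.5314, -0.1384, 0.2322]
ee_rot: [-0.0, -0.001, 1.0, 0.0]
contact_force: [-1.7, 0.0, -1.8]
width: 0.0239
```

Run:
```python
from h import *
import pickle
st(); s=cam('scene');w=cam('wrist')
pickle.dump(s,open('s2.pkl','wb'));pickle.dump(w,open('w2.pkl','wb'))
st()
a=cv2.resize(s[0][90:230,170:290],None,fx=4,fy=4,interpolation=cv2.INTER_CUBIC)
b=cv2.resize(w[0][130:400,240:400],None,fx=2.0,fy=560/270,interpolation=cv2.INTER_CUBIC)
cv2.imwrite('pics/h.png',np.hstack([a,b])); print(a.shape,b.shape)
```

```text
{'clock': 5.15, 'qpos': [-0.3818, 0.245, 1.5817, 0.0004, 1.3154, -1.954], 'position': [0.5314, -0.1384, 0.2322], 'ee_rot': [-0.0001, -0.0006, 1.0, 0.0003], 'contact_force': [-1.652, 0.0317, -1.8249], 'moment': [0.0196, -0.0063, 0.0272], 'width': 0.0239}
{'clock': 5.25, 'qpos': [-0.382, 0.2448, 1.5815, 0.0003, 1.3153, -1.9541], 'position': [0.5315, -0.1386, 0.2324], 'ee_rot': [0.0001, -0.0007, 1.0, 0.0001], 'contact_force': [-0.0005, -0.421, -1.7616], 'moment': [0.0484, -0.07, -0.0108], 'width': 0.0234}
(560, 480, 3) (560, 320, 3)
```

View pics/h.png

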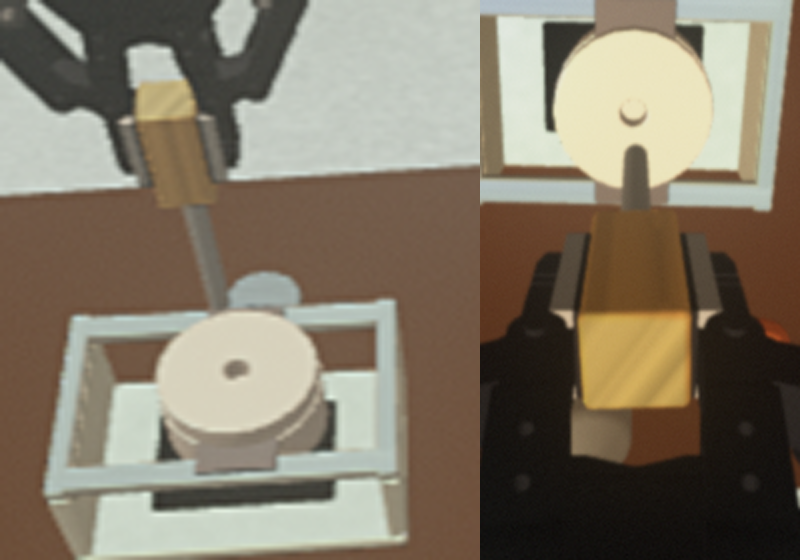

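The scene crop shows the rod upright above the jar, with the hole at crop (236,369). In the wrist crop the rod's end is at about (636,145) and the hole at (633,111). I'm working out the tip-to-hole offset from these.

Run:
```python
from h import *
import pickle
w=pickle.load(open('w2.pkl','rb'));s=pickle.load(open('s2.pkl','rb'))
tz=.2322-.0985
g=cv2.cvtColor(w[0],cv2.COLOR_BGR2GRAY); gs=cv2.cvtColor(s[0],cv2.COLOR_BGR2GRAY)
print(g[190:212:2,306:332]); print(g[174:196,306:328:1])
print(gs[176:190,220:240])
print('tipW',ray(w,318,204,tz),'holeW',ray(w,316.5,183.5,.084))
print('holeS',ray(s,170+236/4,90+369/4,.084))
print('tip expected scene',proj(s,[.5314,-.1384,tz]),'wrist',proj(w,[.5314,-.1384,tz]))
```

```text
[[227 227 227 226 225 219 206 185 160 140 140 144 164 184 203 221 228 227
  227 227 226 227 227 227 226 227]
 [227 226 227 226 227 227 226 226 224 222 221 223 225 227 227 227 227 227
  227 227 227 228 226 227 227 227]
 [227 227 226 226 227 226 226 227 226 227 226 226 227 227 227 226 227 227
  227 227 227 226 227 226 227 226]
 [226 227 226 227 226 227 227 226 227 226 226 226 227 227 227 226 226 226
  226 226 226 226 226 226 226 227]
 [227 227 226 226 226 227 226 226 226 224 220 217 217 222 224 225 226 226
  227 226 226 227 226 227 226 226]
 [227 226 226 226 227 226 224 213 183 154 128 120 119 134 152 187 215 225
  226 227 226 226 226 226 227 227]
 [226 226 226 226 225 220 192 145 111  98  89  88  88  88  90 104 144 193
  221 225 227 226 226 226 227 226]
 [226 227 226 226 224 208 154 113 100  95  91  86  87  87  86  91 106 158
  215 225 227 226 226 226 226 226]
 [226 226 226 225 222 196 136 105  99  95  89  86  86  86  87  87  99 146
  209 226 226 226 226 226 226 226]
 [226 226 226 225 219 188 132 104  97  93  87  86  86  86  89  88  95 135
  194 222 226 226 226 226 226 226]
 [226 226 
[... 2849 characters left out ...]
210 185 153 158 191 211 211 211 211 209 209 209 208
  208 209]
 [209 208 208 209 209 211 211 211 211 212 212 211 210 209 210 209 208 209
  208 208]
 [209 208 209 209 209 209 210 210 211 209 209 209 209 208 209 208 209 209
  209 209]
 [209 208 209 208 208 208 209 209 209 209 209 208 209 208 209 209 209 208
  208 208]
 [209 209 209 209 209 209 209 209 208 209 208 209 209 209 208 209 208 208
  208 209]
 [209 209 209 209 209 209 209 209 210 209 209 209 209 208 209 208 209 209
  208 209]]
tipW [ 0.52982316 -0.13765939  0.1337    ] holeW [ 0.5264205  -0.13901757  0.084     ]
holeS [ 0.5328847  -0.13869832  0.084     ]
tip expected scene [224.70466141 164.80803433] wrist [317.10669986 205.77711727]
```

Request:
{"op": "step_arm", "data": {
  "moves": [0.004,-0.002,0.02,0,1,0.004,-0.002,0.04,0,1,0.004,-0.002,0.06,0,1,0.004,-0.002,0.074,0,1,0.004,-0.002,0.08,0,1]
}}

```text
clock: 5.75
position: [0.5288, -0.1403, 0.1909]
ee_rot: [-0.001, 0.0, 1.0, 0.0]
contact_force: [-0.2, 0.6, -0.8]
width: 0.0236
```

Request:
{"op": "step_arm", "data": {
  "moves": [0,0,0,0,1,0,0,0,0,1,0,0,0,0,1,0,0,0,0,1]
}}

```text
clock: 6.15
position: [0.5297, -0.1406, 0.1927]
ee_rot: [0.0, 0.0, 1.0, -0.0]
contact_force: [0.1, 0.9, -1.8]
width: 0.0236
```

Run:
```python
from h import *
import pickle
st(); s=cam('scene');w=cam('wrist')
pickle.dump(s,open('s3.pkl','wb'));pickle.dump(w,open('w3.pkl','wb'))
st()
a=cv2.resize(s[0][150:210,200:260],None,fx=6.6,fy=6.6,interpolation=cv2.INTER_CUBIC)
b=cv2.resize(w[0][160:220,287:347],None,fx=6.6,fy=6.6,interpolation=cv2.INTER_CUBIC)
cv2.imwrite('pics/k.png',np.hstack([a,b])); print(a.shape,b.shape)
```

```text
{'clock': 6.15, 'qpos': [-0.3866, 0.2702, 1.6488, 0.0001, 1.2218, -1.9573], 'position': [0.5297, -0.1406, 0.1927], 'ee_rot': [0.0004, 0.0, 1.0, -0.0001], 'contact_force': [0.1373, 0.9348, -1.7893], 'moment': [0.0045, -0.0032, -0.0043], 'width': 0.0236}
{'clock': 6.25, 'qpos': [-0.3866, 0.2702, 1.649, 0.0001, 1.2218, -1.9573], 'position': [0.5296, -0.1406, 0.1926], 'ee_rot': [0.0003, 0.0001, 1.0, -0.0001], 'contact_force': [0.6201, -0.4606, -1.9338], 'moment': [0.0544, -0.0131, 0.0369], 'width': 0.0231}
(396, 396, 3) (396, 396, 3)
```

View pics/k.png

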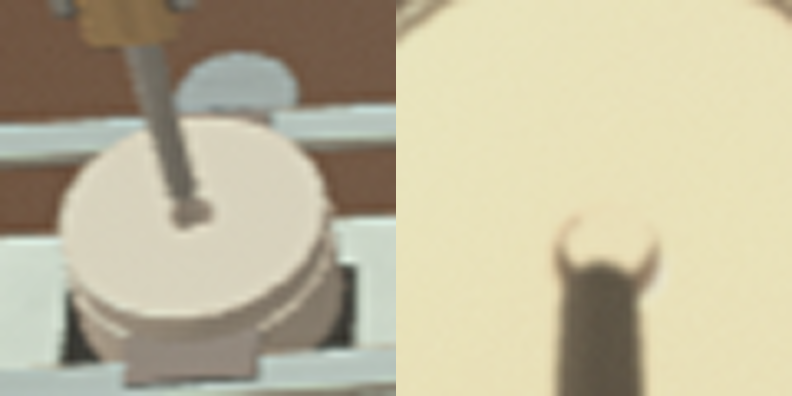

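In the wrist crop the hole is centred near (608,259) and the rod is about 1 mm to its −y side. The scene crop agrees, and x looks right. I'll correct y by 1 mm and feel downward slowly.

Request:
{"op": "step_arm", "data": {
  "moves": [0,0.002,0.002,0,1,0,0.002,0.006,0,1,0,0.002,0.01,0,1,0,0.002,0.012,0,1,0,0.002,0.014,0,1]
}}

```text
clock: 6.75
position: [0.5294, -0.1395, 0.1851]
ee_rot: [-0.0, 0.0, 1.0, 0.0]
contact_force: [-0.3, -0.1, -0.8]
width: 0.0235
```

Request:
{"op": "step_arm", "data": {
  "moves": [0,0,0.002,0,1,0,0,0.004,0,1,0,0,0.006,0,1,0,0,0.008,0,1,0,0,0.01,0,1]
}}

```text
clock: 7.25
position: [0.5294, -0.1395, 0.1802]
ee_rot: [0.0, 0.0, 1.0, 0.0]
contact_force: [-0.2, 0.3, -0.8]
width: 0.0233
```

Request:
{"op": "step_arm", "data": {
  "moves": [0,0,0.002,0,1,0,0,0.004,0,1,0,0,0.006,0,1,0,0,0.006,0,1,0,0,0.006,0,1]
}}

```text
clock: 7.75
position: [0.5294, -0.1396, 0.1773]
ee_rot: [-0.0, 0.0, 1.0, 0.0]
contact_force: [-0.0, 0.3, -0.7]
width: 0.0237
```

Request:
{"op": "step_arm", "data": {
  "moves": [0,0,0.002,0,1,0,0,0.004,0,1,0,0,0.006,0,1,0,0,0.008,0,1,0,0,0.01,0,1]
}}

```text
clock: 8.25
position: [0.5294, -0.1395, 0.1722]
ee_rot: [0.0, 0.0, 1.0, 0.0]
contact_force: [0.2, -0.5, -2.3]
width: 0.0233
```

Request:
{"op": "step_arm", "data": {
  "moves": [0,0,0.002,0,1,0,0,0.004,0,1,0,0,0.006,0,1,0,0,0.008,0,1,0,0,0.01,0,1]
}}

```text
clock: 8.75
position: [0.5294, -0.1395, 0.1672]
ee_rot: [-0.0, 0.0, 1.0, 0.0]
contact_force: [-0.2, -0.4, -0.8]
width: 0.0235
```

Request:
{"op": "step_arm", "data": {
  "moves": [0,0,0.002,0,1,0,0,0.004,0,1,0,0,0.006,0,1,0,0,0.008,0,1,0,0,0.01,0,1]
}}

```text
clock: 9.25
position: [0.5296, -0.1396, 0.1635]
ee_rot: [0.001, 0.0, 1.0, -0.0]
contact_force: [-2.0, 1.2, 6.5]
width: 0.0233
```

The tip is inside the hole and meets the pod at about 7 N. I'm pushing on at 10 mm/s.

Request:
{"op": "step_arm", "data": {
  "moves": [0,0,0.002,0,1,0,0,0.004,0,1,0,0,0.006,0,1,0,0,0.008,0,1,0,0,0.01,0,1]
}}

```text
clock: 9.75
position: [0.5297, -0.1396, 0.1586]
ee_rot: [0.001, 0.0, 1.0, -0.0]
contact_force: [-1.1, -0.2, 6.4]
width: 0.0237
```

Request:
{"op": "step_arm", "data": {
  "moves": [0,0,0.002,0,1,0,0,0.004,0,1,0,0,0.006,0,1,0,0,0.008,0,1,0,0,0.01,0,1]
}}

```text
clock: 10.25
position: [0.5297, -0.1396, 0.1536]
ee_rot: [0.001, 0.0, 1.0, -0.0]
contact_force: [-0.6, 0.9, 7.5]
width: 0.0235
```

Request:
{"op": "step_arm", "data": {
  "moves": [0,0,0.002,0,1,0,0,0.004,0,1,0,0,0.006,0,1,0,0,0.008,0,1,0,0,0.01,0,1]
}}

```text
clock: 10.75
position: [0.5296, -0.1396, 0.1485]
ee_rot: [0.001, 0.0, 1.0, -0.0]
contact_force: [-1.7, 0.2, 6.4]
width: 0.0235
```

Request:
{"op": "step_arm", "data": {
  "moves": [0,0,0.002,0,1,0,0,0.004,0,1,0,0,0.006,0,1,0,0,0.008,0,1,0,0,0.01,0,1]
}}

```text
clock: 11.25
position: [0.5297, -0.1396, 0.1436]
ee_rot: [0.001, 0.0, 1.0, -0.0]
contact_force: [-1.8, 1.5, 6.6]
width: 0.0236
```

Request:
{"op": "step_arm", "data": {
  "moves": [0,0,0.002,0,1,0,0,0.004,0,1,0,0,0.006,0,1,0,0,0.006,0,1]
}}

```text
clock: 11.65
position: [0.5296, -0.1396, 0.1404]
ee_rot: [0.001, 0.0, 1.0, -0.0]
contact_force: [-1.0, 0.3, 5.3]
width: 0.0234
```

Request:
{"op": "step_arm", "data": {
  "moves": [0,0,0.001,0,1,0,0,0.002,0,1,0,0,0.003,0,1,0,0,0.004,0,1]
}}

```text
clock: 12.05
position: [0.5296, -0.1396, 0.1384]
ee_rot: [0.001, 0.0, 1.0, -0.0]
contact_force: [-2.0, 0.3, 6.2]
width: 0.0235
```

Request:
{"op": "step_arm", "data": {
  "moves": [0,0,0.001,0,1,0,0,0.002,0,1,0,0,0.003,0,1]
}}

```text
clock: 12.35
position: [0.5298, -0.1396, 0.1372]
ee_rot: [0.001, 0.0, 1.0, -0.0]
contact_force: [-0.9, 0.2, 9.5]
width: 0.0235
```

Request:
{"op": "step_arm", "data": {
  "moves": [0,0,0.001,0,1,0,0,0.002,0,1]
}}

```text
clock: 12.55
position: [0.5299, -0.1397, 0.1371]
ee_rot: [0.001, 0.0, 1.0, -0.0]
contact_force: [-3.3, 1.0, 15.2]
width: 0.0232
```

Request:
{"op": "step_arm", "data": {
  "moves": [0,0,0.001,0,1,0,0,0.001,0,1]
}}

```text
clock: 12.75
position: [0.53, -0.1397, 0.1371]
ee_rot: [0.001, 0.0, 1.0, -0.0]
contact_force: [-3.3, 1.8, 15.0]
width: 0.0229
```

Request:
{"op": "step_arm", "data": {
  "moves": [0,0,-0.005,0,1,0,0,-0.015,0,1,0,0,-0.03,0,1,0,0,-0.045,0,1,0,0,-0.06,0,1]
}}

```text
clock: 13.25
position: [0.5295, -0.1396, 0.1648]
ee_rot: [0.0, 0.0, 1.0, 0.0]
contact_force: [-0.2, -0.5, -0.6]
width: 0.0235
```

Request:
{"op": "step_arm", "data": {
  "moves": [0,0,-0.03,0,1,0,0,-0.06,0,1,0,0,-0.09,0,1,0,0,-0.12,0,1,0,0,-0.12,0,1]
}}

```text
clock: 13.75
position: [0.5308, -0.1401, 0.2268]
ee_rot: [0.002, 0.0, 1.0, -0.001]
contact_force: [0.0, 0.3, -1.8]
width: 0.0235
```

Run:
```python
from h import *
st(); s=cam('scene'); st()
cv2.imwrite('pics/p.png',cv2.resize(s[0][130:240,170:290],None,fx=4.5,fy=4.5,interpolation=cv2.INTER_CUBIC))
```

```text
{'clock': 13.75, 'qpos': [-0.3849, 0.2454, 1.5949, 0.0001, 1.2961, -1.9556], 'position': [0.5308, -0.1401, 0.2268], 'ee_rot': [0.0024, 0.0, 1.0, -0.0009], 'contact_force': [0.0471, 0.3351, -1.8437], 'moment': [-0.0404, -0.0292, -0.0078], 'width': 0.0235}
{'clock': 13.8, 'qpos': [-0.3849, 0.2464, 1.5971, 0.0001, 1.2955, -1.9556], 'position': [0.5301, -0.1398, 0.2254], 'ee_rot': [0.0012, 0.0, 1.0, -0.0005], 'contact_force': [0.2439, -0.1367, -1.5118], 'moment': [0.0097, -0.0153, -0.0506], 'width': 0.0237}
```

View pics/p.png

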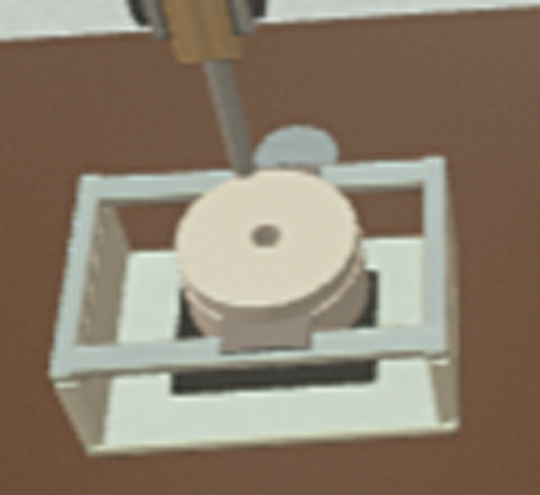

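The scene crop shows the rod out of the jar, with the jar and stand unmoved. I'm checking for slip in the grip by comparing the tip's pixel position in the wrist view before and after the push.

Run:
```python
from h import *
import pickle
a=pickle.load(open('w2.pkl','rb')); b=cam('wrist'); pickle.dump(b,open('w4.pkl','wb'))
for n,c in(('before',a),('after',b)):
    g=cv2.cvtColor(c[0],cv2.COLOR_BGR2GRAY); print(n,[(v,int(g[v,316:320].mean())) for v in range(190,216)])
    for r in (212,): print([int(x) for x in g[r,306:332]])
    h=cv2.cvtColor(c[0],cv2.COLOR_BGR2HSV); print('handle',[(v,int(h[v,318,2])) for v in range(226,336,2) if abs(int(h[v,318,2])-int(h[v-2,318,2]))>12])
st()
```

```text
before [(190, 158), (191, 207), (192, 224), (193, 226), (194, 226), (195, 226), (196, 226), (197, 226), (198, 219), (199, 183), (200, 125), (201, 93), (202, 88), (203, 88), (204, 87), (205, 88), (206, 86), (207, 87), (208, 86), (209, 87), (210, 86), (211, 85), (212, 85), (213, 86), (214, 85), (215, 85)]
[225, 226, 225, 225, 214, 173, 121, 101, 96, 92, 87, 86, 85, 85, 87, 89, 91, 119, 178, 218, 225, 226, 226, 226, 227, 226]
handle [(232, 111), (280, 148), (282, 195), (326, 143), (328, 94)]
after [(190, 147), (191, 113), (192, 119), (193, 162), (194, 209), (195, 224), (196, 226), (197, 225), (198, 218), (199, 181), (200, 124), (201, 94), (202, 88), (203, 87), (204, 86), (205, 86), (206, 86), (207, 86), (208, 86), (209, 86), (210, 85), (211, 85), (212, 86), (213, 85), (214, 85), (215, 84)]
[225, 226, 225, 224, 215, 175, 123, 103, 96, 91, 88, 85, 85, 86, 86, 87, 93, 119, 176, 217, 225, 226, 225, 225, 225, 224]
handle [(232, 111), (280, 145), (282, 194), (326, 142), (328, 95)]
{'clock': 13.85, 'qpos': [-0.3849, 0.2471, 1.5987, 0.0001, 1.2954, -1.9556], 'position': [0.5294, -0.1395, 0.2244], 'ee_rot': [0.0002, 0.0, 1.0, -0.0001], 'contact_force': [0.4678, -0.1468, -1.3964], 'moment': [0.0016, 0.064, -0.0361], 'width': 0.0235}
```

No slip: the tip's edge is at v≈200 in both views. The pod stopped with its top at z≈38.6 mm, so it is on the pad. I'm returning the rod.

Request:
{"op": "step_arm", "data": {
  "moves": [0,0.04,-0.012,0,1,-0.004,0.12,-0.012,0,1,-0.008,0.2,-0.012,0,1,-0.012,0.28,-0.012,0,1,-0.0152,0.36,-0.012,0,1]
}}

```text
clock: 14.35
position: [0.5363, 0.0419, 0.2292]
ee_rot: [-0.001, 0.0, 1.0, 0.0]
contact_force: [0.6, -0.5, -2.0]
width: 0.0238
```

Request:
{"op": "step_arm", "data": {
  "moves": [0,0.08,0,0,1,0,0.16,0,0,1,0,0.23,0,0,1,0,0.27,0,0,1,0,0.28,0,0,1]
}}

```text
clock: 14.85
position: [0.5362, 0.1826, 0.229]
ee_rot: [-0.001, -0.001, 1.0, 0.0]
contact_force: [0.1, -0.6, -0.8]
width: 0.0235
```

Request:
{"op": "step_arm", "data": {
  "moves": [0,0,0.02,0,1,0,0,0.04,0,1,0,0,0.06,0,1,0,0,0.06,0,1,0,0,0.06,0,1]
}}

```text
clock: 15.35
position: [0.5369, 0.1796, 0.1998]
ee_rot: [-0.001, 0.001, 1.0, -0.0]
contact_force: [0.1, -0.7, -0.7]
width: 0.0235
```

Run:
```python
from h import *
st(); s=cam('scene');w=cam('wrist');st()
a=cv2.resize(s[0][130:200,350:420],None,fx=5.6,fy=5.6,interpolation=cv2.INTER_CUBIC)
b=cv2.resize(w[0][160:230,282:352],None,fx=5.6,fy=5.6,interpolation=cv2.INTER_CUBIC)
cv2.imwrite('pics/r.png',np.hstack([a,b]))
```

```text
{'clock': 15.35, 'qpos': [0.2, 0.2922, 1.5978, -0.0, 1.2526, -1.3696], 'position': [0.5369, 0.1796, 0.1998], 'ee_rot': [-0.0005, 0.0006, 1.0, -0.0001], 'contact_force': [0.0541, -0.7291, -0.7088], 'moment': [0.0506, -0.0157, -0.0087], 'width': 0.0235}
{'clock': 15.45, 'qpos': [0.2004, 0.2916, 1.5966, 0.0, 1.2527, -1.3695], 'position': [0.5374, 0.18, 0.2006], 'ee_rot': [0.0004, 0.0004, 1.0, 0.0001], 'contact_force': [0.6126, -0.6507, -1.6627], 'moment': [-0.0249, -0.0486, -0.0204], 'width': 0.0234}
```

View pics/r.png

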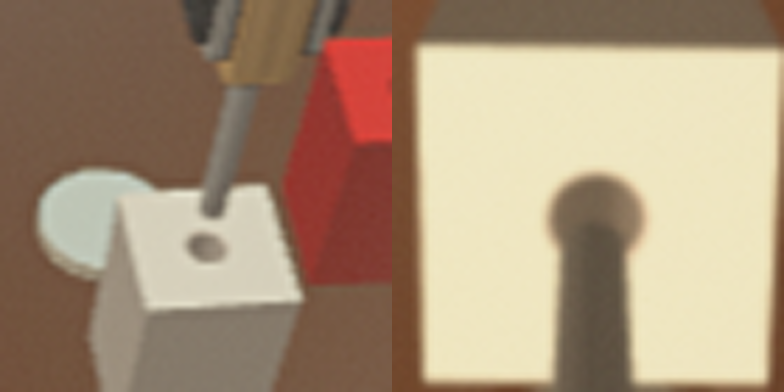

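The tip is over the white rest's hole, at wrist crop (596,218); both views suggest nudging about +1.5 mm in x. Then I lower.

Request:
{"op": "step_arm", "data": {
  "moves": [-0.003,0.0006,0.01,0,1,-0.003,0.0006,0.02,0,1,-0.003,0.0006,0.03,0,1,-0.003,0.0006,0.04,0,1,-0.003,0.0006,0.05,0,1]
}}

```text
clock: 15.95
position: [0.5384, 0.1808, 0.1748]
ee_rot: [-0.0, -0.0, 1.0, 0.0]
contact_force: [-0.2, 0.6, -0.9]
width: 0.0238
```

Request:
{"op": "step_arm", "data": {
  "moves": [0,0,0.02,0,1,0,0,0.04,0,1,0,0,0.06,0,1,0,0,0.08,0,1,0,0,0.1,0,1]
}}

```text
clock: 16.45
position: [0.5384, 0.1807, 0.1243]
ee_rot: [-0.0, 0.0, 1.0, 0.0]
contact_force: [-0.1, 0.3, -1.9]
width: 0.0234
```

Request:
{"op": "step_arm", "data": {
  "moves": [0,0,0.006,0,1,0,0,0.012,0,1,0,0,0.018,0,1,0,0,0.022,0,1,0,0,0.024,0,1]
}}

```text
clock: 16.95
position: [0.5387, 0.1808, 0.1134]
ee_rot: [0.0, 0.0, 1.0, 0.0]
contact_force: [0.3, 0.6, -1.7]
width: 0.0237
```

Request:
{"op": "step_arm", "data": {
  "moves": [0,0,0.002,0,1,0,0,0.004,0,1,0,0,0.006,0,1,0,0,0.008,0,1]
}}

```text
clock: 17.35
position: [0.5386, 0.1808, 0.1094]
ee_rot: [0.0, 0.0, 1.0, 0.0]
contact_force: [0.4, 0.1, -0.6]
width: 0.0231
```

Request:
{"op": "step_arm", "data": {
  "moves": [0,0,0.001,0,1,0,0,0.002,0,1,0,0,0.002,0,1]
}}

```text
clock: 17.65
position: [0.5385, 0.1808, 0.1085]
ee_rot: [0.0, 0.0, 1.0, 0.0]
contact_force: [-0.1, -0.6, 0.8]
width: 0.0236
```

Contact begins at 0.1085 m, as expected. I press very lightly, then release.

Request:
{"op": "step_arm", "data": {
  "moves": [0,0,0.001,0,1,0,0,0.001,0,1]
}}

```text
clock: 17.85
position: [0.5385, 0.1808, 0.1085]
ee_rot: [0.0, 0.0, 1.0, 0.0]
contact_force: [-2.6, -0.3, 4.9]
width: 0.0237
```

Request:
{"op": "step_arm", "data": {
  "moves": [0,0,0,0,0.4,0,0,0,0,0,0,0,0,0,-0.6,0,0,0,0,-1,0,0,0,0,-1]
}}

```text
clock: 18.35
position: [0.5386, 0.1808, 0.1077]
ee_rot: [-0.0, 0.0, 1.0, 0.0]
contact_force: [0.3, 0.3, -0.2]
width: 0.0815
```

Request:
{"op": "step_arm", "data": {
  "moves": [0,0,0,0,-1,0,0,0,0,-1,0,0,-0.04,0,-1,0,0,-0.1,0,-1,0,0,-0.18,0,-1]
}}

```text
clock: 18.85
position: [0.5373, 0.1805, 0.1971]
ee_rot: [-0.002, 0.0, 1.0, -0.0]
contact_force: [-0.3, 0.2, -0.8]
width: 0.0853
```

Request:
{"op": "step_arm", "data": {
  "moves": [0.1,0,-0.1,0,-1,0.2,0,-0.1,0,-1,0.3,0,-0.1,0,-1,0.3,0,-0.1,0,-1,0.3,0,-0.1,0,-1]
}}

```text
clock: 19.35
position: [0.3861, 0.1807, 0.2484]
ee_rot: [0.0, -0.001, 1.0, 0.0]
contact_force: [1.0, 0.5, 0.3]
width: 0.0851
```

Run:
```python
from h import *
import pickle
st(); s=cam('scene'); t=cam('top')
for n,c in(('scene',s),('top',t)):
    o=pickle.load(open(n+'.pkl','rb'))[0]
    d=cv2.absdiff(o,c[0]).max(2)
    m=cv2.morphologyEx((d>40).astype(np.uint8),cv2.MORPH_OPEN,np.ones((2,2)))
    k,_,q,_=cv2.connectedComponentsWithStats(m); print(n,q[1:][q[1:,4]>6].tolist())
a=cv2.resize(s[0][120:270,165:445],None,fx=2.8,fy=2.8,interpolation=cv2.INTER_CUBIC)
cv2.imwrite('pics/f.png',a)
```

```text
{'clock': 19.35, 'qpos': [0.274, 0.0463, 1.7853, 0.0002, 1.3093, -1.298], 'position': [0.3861, 0.1807, 0.2484], 'ee_rot': [0.0003, -0.0006, 1.0, 0.0002], 'contact_force': [1.0257, 0.5499, 0.3418], 'moment': [-0.0098, -0.0141, -0.0055], 'width': 0.0851}
scene [[251, 0, 9, 15, 85], [304, 0, 129, 64, 3535], [496, 0, 3, 4, 8], [534, 0, 11, 8, 61], [394, 5, 23, 10, 122], [418, 6, 4, 2, 8], [277, 11, 14, 9, 36], [410, 12, 7, 3, 17], [258, 14, 34, 43, 826], [248, 24, 12, 25, 80]]
top [[35, 323, 238, 77, 8699], [254, 349, 6, 5, 26]]
```

View pics/f.png

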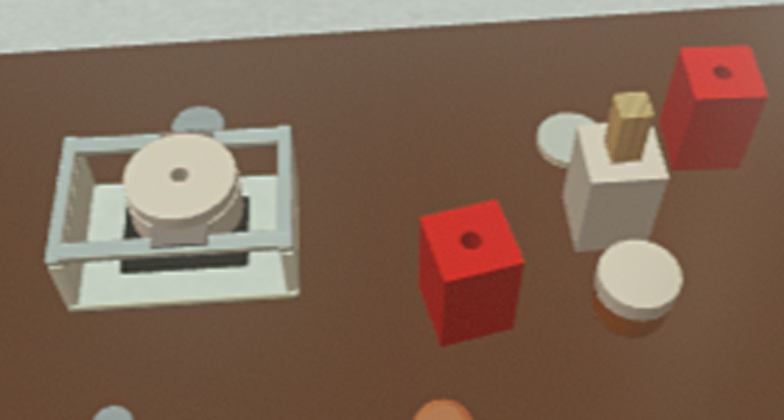

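The final view shows the rod upright in the white rest and everything else unmoved. The stand region shows no large change though, so I'm checking there with a lower threshold for the pod emerging under the jar.

Run:
```python
from h import *
import pickle
s=cam('scene'); t=cam('top')
for n,c,(x,y,w,h) in(('scene',s,(175,155,105,80)),('top',t,(372,195,108,75))):
    o=pickle.load(open(n+'.pkl','rb'))[0]
    d=cv2.absdiff(cv2.GaussianBlur(o,(3,3),0),cv2.GaussianBlur(c[0],(3,3),0)).max(2)[y:y+h,x:x+w]
    m=(d>6).astype(np.uint8); k,_,q,_=cv2.connectedComponentsWithStats(m); print(n,d.max(),[(a+x,b+y,e,f,g) for a,b,e,f,g in q[1:].tolist() if g>3])
    if n=='top' or 1:
        v,u=np.unravel_index(d.argmax(),d.shape); print((u+x,v+y),o[v+y,u+x],c[0][v+y,u+x])
# predicted visibility: pod top rim front & bottom rim, centre .5295,-.1395
for z in(.017,.039,.044,.060,.068): print(z,[proj(s,[.5295+r,-.1395,z]).round(1).tolist() for r in(.028,.04,.058)])
for z in(.017,.039): print([proj(s,[.5295,-.1395+e,z]).round(1).tolist() for e in(-.028,.028)],[proj(t,[.5295,-.1395+e,z]).round(1).tolist() for e in(-.028,.028,.04)])
```

```text
scene 24 [(228, 183, 4, 3, 9)]
(np.int64(230), np.int64(184)) [183 204 212] [126 149 163]
top 4 []
(np.int64(397), np.int64(244)) [43 42 42] [39 40 34]
0.017 [[233.7, 211.7], [233.5, 216.4], [233.3, 223.6]]
0.039 [[232.0, 205.5], [231.8, 210.3], [231.6, 217.6]]
0.044 [[231.6, 204.1], [231.4, 208.9], [231.1, 216.2]]
0.06 [[230.2, 199.4], [230.1, 204.2], [229.8, 211.6]]
0.068 [[229.6, 196.9], [229.4, 201.8], [229.1, 209.2]]
[[220.7, 202.1], [247.2, 200.0]] [[430.7, 233.1], [402.2, 233.6], [396.1, 233.7]]
[[218.8, 195.8], [245.8, 193.7]] [[433.6, 232.7], [404.3, 233.1], [398.0, 233.2]]
```

```bash
python3 -c "
from h import *
st(); print(job.sign_off())"
```

```text
{'clock': 19.55, 'qpos': [0.2721, 0.0524, 1.7804, -0.0002, 1.3079, -1.2981], 'position': [0.3902, 0.1809, 0.2477], 'ee_rot': [0.0005, 0.0002, 1.0, 0.0], 'contact_force': [0.9462, -0.016, 0.705], 'moment': [-0.0066, -0.0035, 0.0307], 'width': 0.0854}
the job is handed in; nothing more can be done
None
```

I pushed the pod out onto the rubber pad, stood the rod back fully home in the white rest block, and handed the job in at about 19.6 s.

- **Pushing the pod:** The rod went into the jar's hole without touching its rim. The pod moved at about 7 N, pushed at 10 mm/s or slower. It stopped on the pad at about 15 N, the highest force I read, with its top at z ≈ 38.6 mm against the expected 39 mm. A wrist picture before and after the push showed the rod had not slipped in the grip.
- **Returning the rod:** It met the block again at the same height it was picked up from, 0.1085 m. I then let go and backed the arm clear. The final pictures show it upright in the block and nothing moved on the towel except the arm.
- **Not confirmed by sight:** The pod itself can't be seen, because the jar and front rail hide it from both cameras. That it is out rests on the rod's depth, the force at the stop, and the hole now looking darker inside.
- **Disagreement:** The cameras differed by up to about 6 mm on the hole's x position. I settled this by looking again with the tip close above the hole.

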